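# Compact a hemp-lime prism for a counted seven clicks

## Robot

A 6-joint arm with a two-finger parallel gripper is mounted at the origin on the work surface. World frame = base frame: x ahead of the robot, y to its left, z up, the work surface at z = 0. Lengths are in m, angles in rad, forces in N, time in s.
With the tool pointing down it reaches from about 0.375 to 0.9 m from the base axis. Payload 3.1 kg.
Tool frame: the origin (TCP) lies at the very end of the fingers, on their centre line; the grasp point (between the pads) lies 19 mm behind it; z points along the fingers, y is the line along which they close (so a half turn about z gives the same grasp; the last joint's range is limited). The gripper opens to 85 mm and grips with 20 to 120 N. Pads are 22 mm wide; open, the fingers measure 114 mm over their backs; the gripper's body (76 mm by 85 mm) begins 54 mm behind the grasp point. The pads swing forward as they close: fully open they stand 13 mm farther back than shut.
Start: joints at [-1.498, 0.527, 1.433, -0, 1.181, -0.178], TCP at [0.156, -0.605, 0.231] pointing down, gripper open.
Joint ranges: [-3.08, 3.08], [-0.75, 2.2], [0.22, 2.44], [-1.43, 4.57], [0, 2.65], [-2.85, 2.85]. Speed limits (rad/s): [2.79, 2.79, 3.14, 3.14, 3.14, 3.14].

## Interface

Orientations are given as a unit quaternion [x, y, z, w].
In Python, from station import manip gives the robot as it stands.
- The arm moves only by the shell command python3 -m handwheel 'ROWS' [FORCE]. ROWS is JSON, a list of rows, each a list of 7 numbers: the shift along the world's x, y, z in mm, then the turn, a rotation vector about the world's x, y, z in degrees, then the opening, from 0 (shut) to 1 (fully open). A call has exactly 10 rows; each row shifts and turns the commanded pose from where the row before left it; what a row does not reach is not made up. A row lasts 1/8 s, in which the tool goes at most 62.5 mm and 10.7 degrees, less where a joint would pass 70% of its speed; a pose out of reach is approached as far as the arm can. A call is refused whole if a number of a shift passes 62.5 or a number of a turn 10.7, either way. A call with a gripper value outside its range is refused whole. The fingers move at their own pace and stop on an object; FORCE is the grip in N (left out, the last holds). Time passes only in rows, so rows that do not move let the fingers close, or fill a call up. It gives the time, the measured TCP pose, the force, the opening and the grip force at its end, in the units of the state.
- manip.sense(): the state, without advancing time (a new reading comes with each control period).
- manip.snapshot(name): name is "scene" or "top"; returns the picture (384x512x3 uint8, red, green, blue); there is no depth.
- manip.get_calibration(name): a dict with "K" (3x3 intrinsics, pixels), "rvec" (rotation vector, rad) and "tvec" (3), from world to camera coordinates, as OpenCV has them. Camera axes: x right, y down, z forward; pixel columns grow to the right and rows downward; lengths in m; the calibration is good to about 2 mm. A picture is of the moment at which its call begins. get_calibration takes no time and is no camera call.
- manip.sign_off(): hands the job in; it is judged then, once.
The state is a dict: "t": time; "q": joint angles; "qd": joint speeds; "tau": joint torques, N m; "tcp_pos": TCP position; "tool_rot": TCP orientation; "force": force on the tool from outside, world axes, zero at the start; "ft_torque": the same for the moment, N m; "finger_gap": opening from 0.0 (shut) to 1.0 (fully open); "gripper_force": force on a finger pad.
Only numpy, scipy, OpenCV 4.12 (cv2) and the standard library are available. Lean on these libraries where they do the work, as an engineer would, in place of code of your own. Each camera call takes 0.05 s, during which the arm holds its last target. There are 200 camera calls.

## Task

Get the slim test prism ready and start its compaction: first lay it gently, flat inside the lips of the bed of the compacting table, and let go. Then turn the dial on the control box to the seventh click, counted clockwise from its starting stop (the long mark at the robot's side is click zero), let it rest there in its detent, and only then throw the start lever all the way over, away from the robot. Let go of everything, and leave the slab, cup, tape measure and hammer where they are.

Things in the scene. Friction and masses are not known exactly. Their poses are not given: they have to be found in the camera images.
- prism: loose slim grey-beige hemp-lime test prism lying on the table, 160 (its x) x 50 (its y) x 50 mm high, about 0.3 kg; origin at the centre of its underside, z up; the only block of this slim shape
- shaker: compacting table, fixed (it may stand left or right): grey base 200 x 100 mm, and on it a steel bed with a low lip all round; origin at the centre of its underside on the table; x is the long direction of the bed
- shaker_bed (a point): centre of the bed's floor, 60 mm above the table; the bed is 180 mm (x) by 70 mm (y) inside, its lips are 8 mm thick and 12 mm high
- control: grey control box, fixed (it may stand left or right), 160 (x) x 240 (y) x 60 mm high, with the dial on its top at y +70 mm and the start lever at y -75 mm; origin at the centre of its underside, z up, its -x side is turned roughly to the robot
- dial (a joint): angle of the dial in rad, growing clockwise seen from above; 0 at its starting stop, 3.49 at its far stop. It clicks into a detent every 20 degrees (0.349 rad), so click n rests at n x 0.349 (within about 0.02 rad) and springs there by itself within about 10 degrees when let go; a detent yields at about 0.08 Nm. White marks on the box top show the clicks 0 to 10, marks 0, 5 and 10 longer. It starts somewhere in the first few clicks
- dial_grip (a point): point on the dial's upright axis at gripping height, 90 mm above the table. The grip of the dial is a black bar 60 mm long (x of this frame), 16 mm wide (y), whose sides are upright from 70 to 102 mm above the table; below it is a round skirt of 33 mm radius. This frame turns with the dial
- dial_pointer (a point): pointer end of the dial's bar, 30 mm from the axis; a white line on the bar's top runs to it. At click 0 it points to the -x side of the control box, and clockwise goes from there towards +y of the box
- start_lever (a joint): angle of the start lever in rad: 0 leaning 0.5 rad to the -x side of the control box (off; it starts within 0.15 of this), 1.0 leaning 0.5 rad to its +x side (on); it stays where it is left (about 0.06 Nm of friction, so under 2 N at the ball)
- start_lever_tip (a point): centre of the black ball (26 mm across) at the end of the lever, 80 mm from the pivot; the pivot lies along y of the control box, 82 mm above the table, in a block 70 x 50 mm whose top is 85 mm above the table
- slab: loose wide sample slab, 120 x 200 x 70 mm, beyond the work; leave alone. Origin at the centre of its underside
- cup: loose terracotta cup, 70 mm across, 80 mm high; leave alone. Origin at the centre of its underside
- tape: loose black tape measure standing on edge, 75 x 38 x 66 mm; leave alone. Origin at the centre of its underside
- hammer: loose hammer with a wooden handle, 260 mm long; leave alone. Origin at the middle of its length, on the table
There are look-alikes about, which are no part of the job. There is more than one size of the prism; the job needs the smallest.

How it is judged:
On the way, in this order (a step that is already met when the one before it is completed fails the run):
1. the prism lies flat in the bed of the compacting table, let go (z of prism in the frame of shaker_bed between -0.005 and 0.005 m and x of prism in the frame of shaker_bed between -0.014 and 0.014 m and y of prism in the frame of shaker_bed between -0.014 and 0.014 m and angle between prism's own z axis and vertical below 0.06 rad and contact force between the fingers and prism below 0.1 N), for 0.2 s.
2. the dial rests in click seven, let go, with the lever still off (value of joint dial between 2.363 and 2.523 rad and contact force between the fingers and dial below 0.1 N and value of joint start_lever below 0.5 rad), for 0.3 s.
3. the start lever is thrown over (value of joint start_lever above 0.85 rad), for 0.2 s.
At the end, for the whole second after the job is handed in: The prism lies flat and at rest on the floor of the bed, inside the lips (centre within 14 mm of the bed's in x and y, height within 5 mm, tilt under 0.06 rad); the dial rests in click seven (2.443 rad, within 0.08); the start lever is thrown (over 0.85 rad) (z of prism in the frame of shaker_bed between -0.005 and 0.005 m and x of prism in the frame of shaker_bed between -0.014 and 0.014 m and y of prism in the frame of shaker_bed between -0.014 and 0.014 m and angle between prism's own z axis and vertical below 0.06 rad and linear speed of prism below 0.02 m/s and value of joint dial between 2.363 and 2.523 rad and value of joint start_lever above 0.85 rad); the robot touches nothing.
It fails at once if the prism is dropped or rammed on the compacting table (over 60 N) (contact force between prism and shaker above 60 N).
It fails at once if the slab, cup, tape measure or hammer is moved by over 30 mm (distance of any of slab, cup, tape, hammer from where it was at the start of the episode above 0.03 m).
It fails at once if the lever is thrown before the dial is set (value of joint start_lever above 0.7 rad and (value of joint dial below 2.363 rad or value of joint dial above 2.523 rad)).
It also fails if it takes over 72 s, if anything falls off the work surface, if the arm or the gripper's body presses on something with over 40 N, if the wrist force passes 120 N, or if a joint passes its speed limit or range.

## Working session

There is one attempt and no reset: what is moved stays moved. The work goes in short steps, Python scripts to look and compute and a shell command to move; the robot and the scene stay as the last step left them, time stands still between calls to the robot, and variables do not carry over. Pictures are saved under pics/ and viewed, at most 10 in all, crops included, and the job is handed in when it is done.

```bash
mkdir -p pics
python3 - <<'E'
from station import manip
import cv2
for n in("scene","top"):
    im=manip.snapshot(n); cv2.imwrite(f"pics/{n}0.png",cv2.resize(im[:,:,::-1],(800,600),interpolation=cv2.INTER_CUBIC))
    c=manip.get_calibration(n); print(n,c)
s=manip.sense(); print(s['tcp_pos'],s['tool_rot'],s['t'])
E
```

```text
scene {'K': array([[376.3498954,   0.       , 255.9190411],
       [  0.       , 376.3498954, 193.4568074],
       [  0.       ,   0.       ,   1.       ]]), 'rvec': array([ 1.79046178,  1.69553966, -0.73136101]), 'tvec': array([-0.01002926, -0.26158308,  1.71470306])}
top {'K': array([[481.60172319,   0.        , 253.22234657],
       [  0.        , 481.60172319, 194.93634766],
       [  0.        ,   0.        ,   1.        ]]), 'rvec': array([ 2.10144028, -2.16294689,  0.17259251]), 'tvec': array([0.0313381 , 0.51174196, 2.05322658])}
[ 0.15566752 -0.60462799  0.23040998] [ 9.92084686e-01  1.25566611e-01  3.55921396e-05 -1.00000275e-03] 0.1
```

View pics/top0.png

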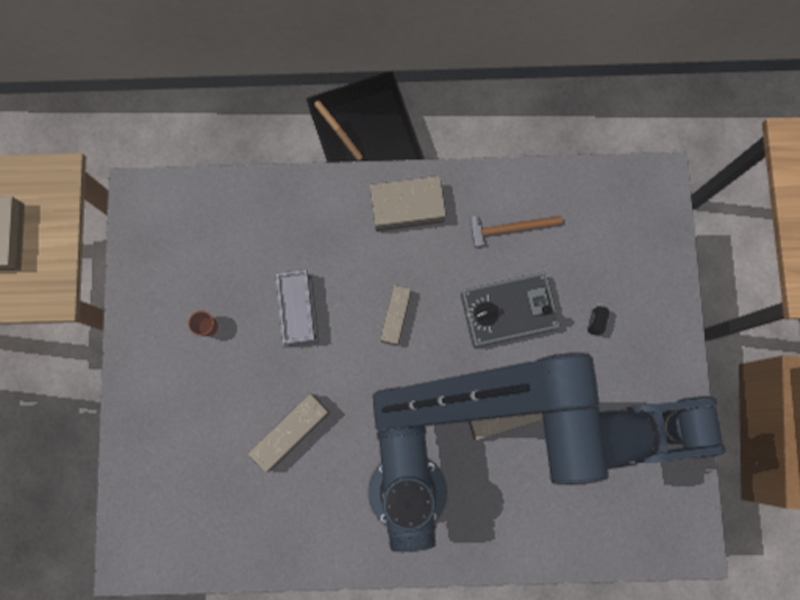

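View pics/scene0.png

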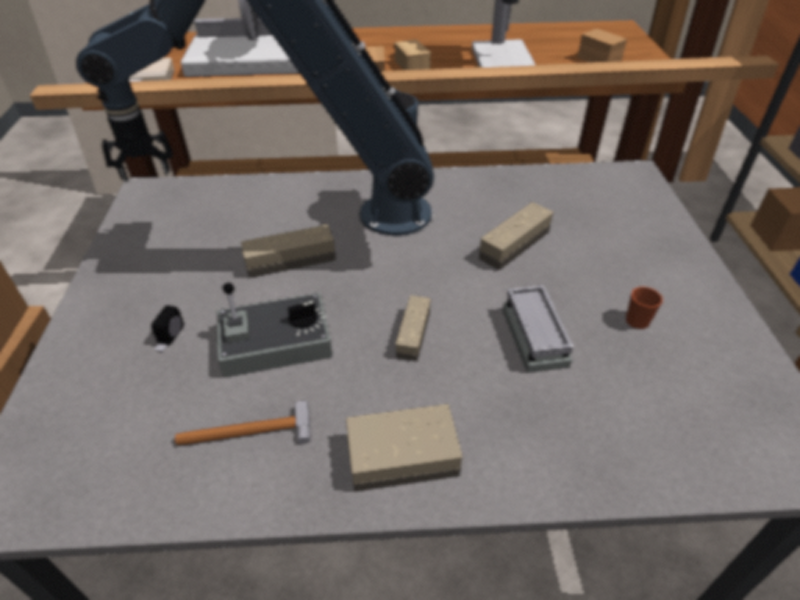

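The top view shows three beige blocks besides the slab: one at (396,314), one at (288,433) and one under the arm at (505,425). The one at (396,314) is the smallest and slimmest, so it fits. The bed is at (296,308), the control box at (510,310), with its dial at (485,314) and lever at (541,303). I'll confirm this in an enlarged crop.

Run:
```python
from station import manip
import cv2
im=manip.snapshot("top")[:,:,::-1]; cv2.imwrite("pics/topraw.png",im)
cv2.imwrite("pics/topcrop.png",cv2.resize(im[165:229,170:270],(800,512),interpolation=cv2.INTER_CUBIC))
cv2.imwrite("pics/topcrop2.png",cv2.resize(im[165:229,285:365],(800,600)[:1]+(640,) if 0 else (720,576),interpolation=cv2.INTER_CUBIC))
im=manip.snapshot("scene")[:,:,::-1]; cv2.imwrite("pics/sceneraw.png",im)
```

```text
(no output)
```

View pics/topcrop.png

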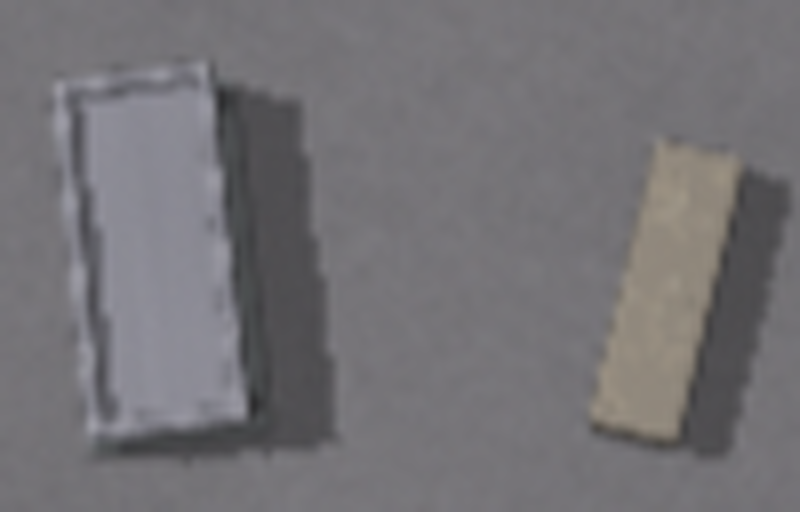

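View pics/topcrop2.png

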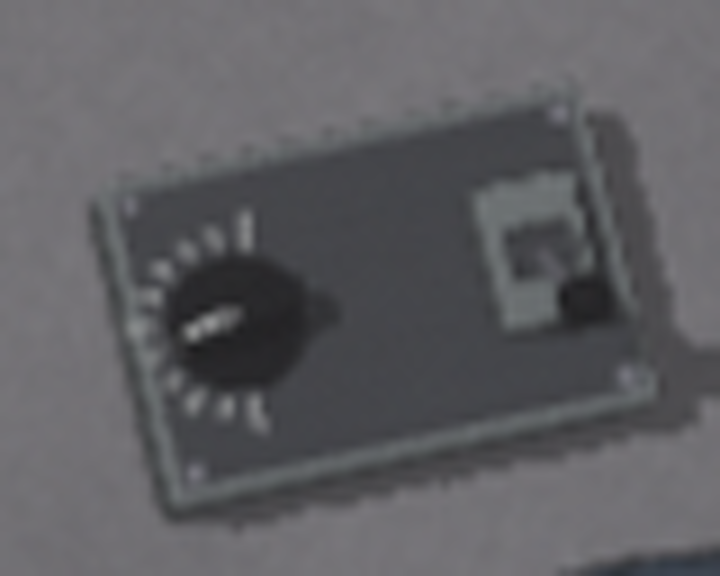

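The crop confirms the prism: its top corners are near crop pixels (658,138), (744,155), (682,436) and (592,425). The bed lip's outer corners are at (55,82), (210,62), (250,418) and (92,438). The second crop shows the box top corners, the dial's white line from (240,312) to (188,332), and the lever ball at (585,300).

```bash
cat > h.py <<'E'
import numpy as np,cv2
from station import manip
def ray(n,uv):
    c=manip.get_calibration(n);R=cv2.Rodrigues(c['rvec'])[0]
    p=cv2.undistortPoints(np.float64(uv).reshape(-1,1,2),c['K'],None).reshape(-1,2)
    d=np.c_[p,np.ones(len(p))]@R; return -R.T@c['tvec'],d
def at(n,uv,z):
    o,d=ray(n,uv); return o+d*((z-o[2])/d[:,2])[:,None]
def proj(n,P):
    c=manip.get_calibration(n);return cv2.projectPoints(np.float64(P).reshape(-1,1,3),c['rvec'],c['tvec'],c['K'],None)[0].reshape(-1,2)
def crop(uv,s,off): return (np.float64(uv)+.5)/s-.5+off
def rect(P):
    # corners order: far-left, far-right, near-right, near-left ; x = near->far
    c=P.mean(0); x=(P[0]+P[1]-P[2]-P[3])/2; y=(P[0]+P[3]-P[1]-P[2])/2
    return c.round(4),'L',np.linalg.norm(x).round(4),'W',np.linalg.norm(y).round(4),'yaw x',np.degrees(np.arctan2(x[1],x[0])).round(2),'yaw y',(np.degrees(np.arctan2(y[1],y[0]))-90).round(2)
E
python3 - <<'E'
from h import *
o1=(170,165);o2=(285,165)
print('prism',*rect(at('top',crop([(658,138),(744,155),(682,436),(592,425)],8,o1),.05)))
print('bed',*rect(at('top',crop([(55,82),(210,62),(250,418),(92,438)],8,o1),.072)))
C=at('top',crop([(97,200),(572,97),(652,390),(178,500)],9,o2),.06)
r=rect(C);print('ctl',*r)
c=r[0];yaw=np.radians((r[5+1] if 0 else r[6]));
yaw=np.radians(r[8])
ex=np.array([np.cos(yaw),np.sin(yaw),0]);ey=np.array([-ex[1],ex[0],0])
L=lambda P:np.c_[(P-c)@ex,(P-c)@ey]*1000
print('dial line local',L(at('top',crop([(240,312),(188,333)],9,o2),.102)).round(1))
print('marks local',L(at('top',crop([(260,415),(247,230),(137,325),(228,410),(163,268)],9,o2),.061)).round(1))
print('ball',L(at('top',crop([(585,300)],9,o2),.15)).round(1))
d=c+ .07*ey; print('dial world',d,'lever',c-.075*ey)
E
```

```text
prism [0.4867 0.0173 0.05  ] L 0.1593 W 0.0482 yaw x -14.17 yaw y -10.85
bed [0.5126 0.2943 0.072 ] L 0.1953 W 0.0845 yaw x 5.73 yaw y 5.71
ctl [ 0.4894 -0.2974  0.06  ] L 0.148 W 0.2338 yaw x 12.02 yaw y 11.07
dial line local [[ 1.2 70.9]
 [-3.1 97. ]]
marks local [[-43.8  67.5]
 [ 44.4  52.1]
 [ 11.3 114.4]
 [-38.1  81.8]
 [ 35.4  95.8]]
ball [[-34.4 -77.1]]
dial world [ 0.47595943 -0.22870247  0.06      ] lever [ 0.50380061 -0.3710045   0.06      ]
```

```bash
python3 -m handwheel '[[28,52,0,0,0,-2.8,1],[28,52,0,0,0,-2.8,1],[28,52,0,0,0,-2.8,1],[28,52,0,0,0,-2.8,1],[28,52,0,0,0,-2.8,1],[28,52,0,0,0,-2.8,1],[28,52,0,0,0,-2.8,1],[28,52,0,0,0,-2.8,1],[28,52,0,0,0,-2.8,1],[28,52,0,0,0,-2.8,1]]' 40
```

```text
t: 1.45
tcp_pos: [0.4365, -0.0836, 0.2315]
tool_rot: [0.993, -0.119, 0.0, 0.0]
force: [1.1, -0.7, -0.6]
finger_gap: 1.0
gripper_force: 0.0
```

```bash
python3 -m handwheel '[[25,50,0,0,0,0,1],[25.5,50.6,0,0,0,0,1],[0,0,-40,0,0,0,1],[0,0,-40,0,0,0,1],[0,0,-40,0,0,0,1],[0,0,-30,0,0,0,1],[0,0,0,0,0,0,1],[0,0,0,0,0,0,1],[0,0,0,0,0,0,1],[0,0,0,0,0,0,1]]'
python3 - <<'E'
from h import *
im=manip.snapshot("scene")[:,:,::-1]
u,v=proj('scene',[(.487,.017,.05)])[0];print(u,v)
u=int(u);v=int(v);cv2.imwrite("pics/pre.png",cv2.resize(im[v-45:v+45,u-60:u+60],(800,600),interpolation=cv2.INTER_CUBIC))
E
```

```text
t: 2.7
tcp_pos: [0.487, 0.0152, 0.0824]
tool_rot: [0.993, -0.118, 0.001, 0.0]
force: [0.1, 0.0, 0.7]
finger_gap: 0.996
gripper_force: 0.0
264.71868404790916 204.40558193939077
```

View pics/pre.png

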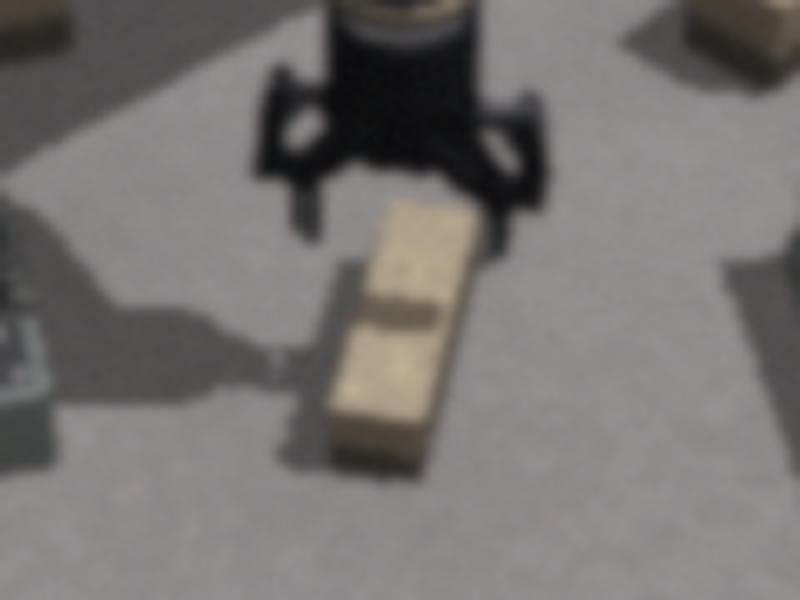

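The open fingers straddle the prism, with pads at (305,220) and (495,235) and the prism centred near (400,310). I'll descend and grip.

```bash
python3 -m handwheel '[[0,2,-20,0,0,0,1],[0,0,-20,0,0,0,1],[0,0,-20,0,0,0,1],[0,0,0,0,0,0,1],[0,0,0,0,0,0,0.3],[0,0,0,0,0,0,0.3],[0,0,0,0,0,0,0.3],[0,0,0,0,0,0,0.3],[0,0,0,0,0,0,0.3],[0,0,0,0,0,0,0.3]]' 40
```

```text
t: 4.0
tcp_pos: [0.4869, 0.0173, 0.0224]
tool_rot: [0.993, -0.118, 0.001, 0.0]
force: [-1.9, -0.7, 6.7]
finger_gap: 0.576
gripper_force: 41.6
```

```bash
python3 -m handwheel '[[0,0,20,0,0,0,0.3],[0,0,40,0,0,0,0.3],[0,0,50,0,0,0,0.3],[4,40,10,0,0,3,0.3],[4,40,0,0,0,3,0.3],[4,40,0,0,0,3,0.3],[4,40,0,0,0,3,0.3],[4,40,0,0,0,3,0.3],[4,40,0,0,0,3,0.3],[1.7,37,0,0,0,1.2,0.3]]'
python3 -m handwheel '[[0,0,0,0,0,0,0.3],[0,0,0,0,0,0,0.3],[0,0,-10,0,0,0,0.3],[0,0,-10,0,0,0,0.3],[0,0,-10,0,0,0,0.3],[0,0,-5,0,0,0,0.3],[0,0,-5,0,0,0,0.3],[0,0,-3,0,0,0,0.3],[0,0,0,0,0,0,0.3],[0,0,0,0,0,0,0.3]]'
python3 - <<'E'
from h import *
im=manip.snapshot("scene")[:,:,::-1]
u,v=proj('scene',[(.513,.294,.1)])[0];print(u,v)
u=int(u);v=int(v);cv2.imwrite("pics/bed.png",cv2.resize(im[v-45:v+45,u-60:u+60],(800,600),interpolation=cv2.INTER_CUBIC))
E
```

```text
t: 5.25
tcp_pos: [0.5113, 0.2955, 0.141]
tool_rot: [0.999, 0.05, -0.0, 0.0]
force: [-0.5, -0.8, -3.8]
finger_gap: 0.581
gripper_force: 43.0
t: 6.5
tcp_pos: [0.5122, 0.2945, 0.0986]
tool_rot: [0.999, 0.049, 0.0, -0.0]
force: [0.6, -0.1, -2.5]
finger_gap: 0.575
gripper_force: 43.0
346.3106089310594 196.12766652262246
```

View pics/bed.png

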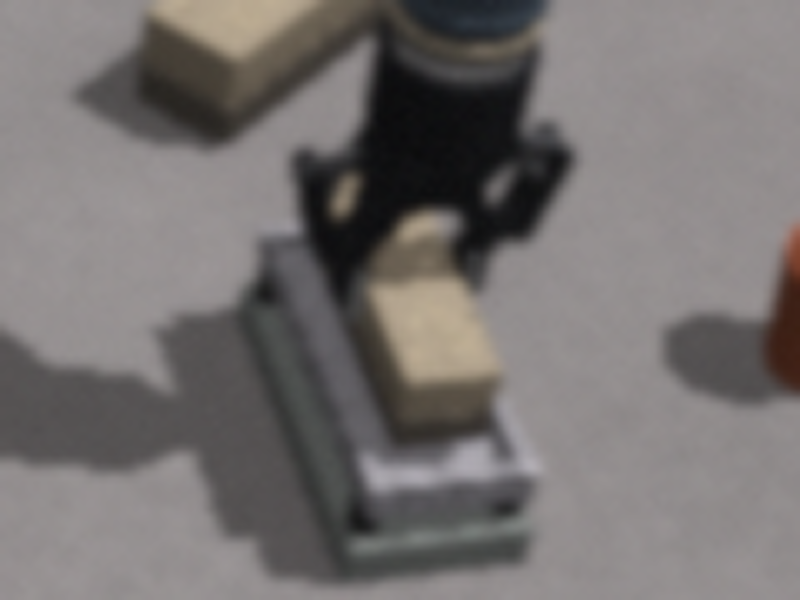

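The prism hangs level over the bed. Its front top edge runs (405,385) to (500,377), and the front lip outer corners are at (360,488) and (542,468). I'll compare these with the prediction.

Run:
```python
from h import *
def pr(c,yaw,pts,z):
    a=np.radians(yaw);P=[(c[0]+x*np.cos(a)-y*np.sin(a),c[1]+x*np.sin(a)+y*np.cos(a),z) for x,y in pts]
    return ((proj('scene',P)-(346-60,196-45)+.5)*(800/120)-.5).round(0).tolist()
print('prism top',pr((.5122,.2945),5.6,[(.08,-.025),(.08,.025)],.1262))
print('prism bottom',pr((.5122,.2945),5.6,[(.08,-.025),(.08,.025)],.0762))
print('lip top',pr((.5126,.2943),5.7,[(.098,-.043),(.098,.043),(-.098,-.043)],.072))
```

```text
prism top [[417.0, 384.0], [517.0, 372.0]]
prism bottom [[401.0, 454.0], [498.0, 442.0]]
lip top [[376.0, 492.0], [544.0, 471.0], [264.0, 225.0]]
```

Prism and bed agree with the prediction to about 3 mm relative to each other. I'll lower it gently.

```bash
python3 -m handwheel '[[0,0,-4,0,0,0,0.3],[0,0,-4,0,0,0,0.3],[0,0,-3,0,0,0,0.3],[0,0,-2,0,0,0,0.3],[0,0,-1,0,0,0,0.3],[0,0,-1,0,0,0,0.3],[0,0,-0.5,0,0,0,0.3],[0,0,-0.5,0,0,0,0.3],[0,0,0,0,0,0,0.3],[0,0,0,0,0,0,0.3]]'
```

```text
t: 7.8
tcp_pos: [0.5119, 0.2943, 0.0825]
tool_rot: [0.999, 0.049, 0.0, -0.0]
force: [-1.3, -0.9, -0.8]
finger_gap: 0.579
gripper_force: 43.2
```

```bash
python3 -m handwheel '[[0,0,-0.5,0,0,0,0.3],[0,0,0,0,0,0,0.55],[0,0,0,0,0,0,0.6],[0,0,0,0,0,0,0.65],[0,0,0,0,0,0,0.75],[0,0,0,0,0,0,0.85],[0,0,0,0,0,0,1],[0,0,0,0,0,0,1],[0,0,20,0,0,0,1],[0,0,30,0,0,0,1]]'
```

```text
t: 9.05
tcp_pos: [0.5111, 0.294, 0.1313]
tool_rot: [0.999, 0.049, -0.001, 0.0]
force: [-0.4, 0.3, -0.1]
finger_gap: 1.0
gripper_force: 0.0
```

```bash
python3 -m handwheel '[[0,0,50,0,0,0,1],[0,0,50,0,0,9,1],[-4,-50,0,0,0,10,1],[-4,-50,0,0,0,10,1],[-4,-50,0,0,0,10,1],[-4,-50,0,0,0,10,1],[-4,-50,0,0,0,10,1],[-4,-50,0,0,0,10,1],[-4,-50,0,0,0,10,1],[-4,-50,0,0,0,10,1]]'
python3 -m handwheel '[[-2,-50,0,0,0,10,1],[-1,-50,0,0,0,6.7,1],[0,-23,0,0,0,0,1],[0,0,0,0,0,0,1],[0,0,0,0,0,0,1],[0,0,0,0,0,0,1],[0,0,0,0,0,0,1],[0,0,0,0,0,0,1],[0,0,0,0,0,0,1],[0,0,0,0,0,0,1]]'
python3 - <<'E'
from h import *
im=manip.snapshot("top")[:,:,::-1]
a=cv2.resize(im[165:229,170:235],(390,384),interpolation=cv2.INTER_CUBIC)
im=manip.snapshot("scene")[:,:,::-1]
u,v=proj('scene',[(.476,-.229,.09)])[0].astype(int);print(u,v)
b=cv2.resize(im[v-32:v+32,u-33:u+32],(390,384),interpolation=cv2.INTER_CUBIC)
cv2.imwrite("pics/placed.png",np.hstack([a,b]))
print(manip.sense()['tool_rot'])
E
```

```text
t: 10.3
tcp_pos: [0.4799, -0.1055, 0.232]
tool_rot: [0.678, 0.735, 0.0, 0.0]
force: [0.1, -0.6, 0.2]
finger_gap: 0.998
gripper_force: 0.0
t: 11.55
tcp_pos: [0.4772, -0.2269, 0.2318]
tool_rot: [0.567, 0.824, 0.0, -0.0]
force: [-0.7, -0.4, -0.0]
finger_gap: 1.003
gripper_force: 0.0
193 197
[ 5.66602466e-01  8.23991290e-01 -4.47963424e-07 -4.47023752e-07]
```

View pics/placed.png

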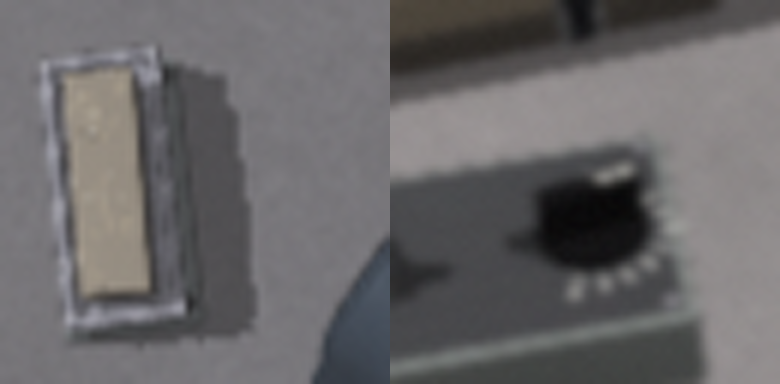

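Left: the prism lies inside the lips, with corners (65,72), (132,70), (150,292) and (82,297). Right: the dial's white line points right, towards +y of the box, with the bar top running from about (545,190) to (638,168). I'll compute the numbers.

Run:
```python
from h import *
print('prism',*rect(at('top',crop([(65,72),(132,70),(150,290),(82,295)],6,(170,165)),.11)))
print('bed',*rect(at('top',crop([(40,62),(157,48),(187,312),(70,332)],6,(170,165)),.072)))
a=np.radians(11.3);c=np.array((.4894,-.2974));R=np.array([[np.cos(a),np.sin(a)],[-np.sin(a),np.cos(a)]])
def pr(x,y,z):
    return np.array([*(c+R.T@[x,y]),z])
for cl in (2,3,4,5):
    t=np.radians(20*cl);d=np.array([-np.cos(t),np.sin(t)])
    P=[pr(*(np.array([0,.07])+s*d),.102) for s in(-.03,.01,.03)]
    print(cl,((proj('scene',P)-(160,165)+.5)*6-.5+(390,0)).round().tolist())
P=[pr(0,.07,.06)]+[pr(-np.cos(np.radians(20*k))*.044,.07+np.sin(np.radians(20*k))*.044,.06) for k in (7,8,9,10)]
print('marks7-10',((proj('scene',P)-(160,165)+.5)*6-.5+(390,0)).round().tolist())
```

```text
prism [0.5101 0.2935 0.11  ] L 0.1586 W 0.0475 yaw x 4.13 yaw y 1.31
bed [0.5118 0.2944 0.072 ] L 0.1954 W 0.0844 yaw x 5.97 yaw y 6.69
2 [[563.0, 213.0], [602.0, 169.0], [620.0, 147.0]]
3 [[550.0, 205.0], [606.0, 171.0], [634.0, 154.0]]
4 [[542.0, 195.0], [609.0, 174.0], [642.0, 164.0]]
5 [[540.0, 183.0], [610.0, 179.0], [645.0, 177.0]]
marks7-10 [[601.0, 231.0], [658.0, 262.0], [637.0, 276.0], [611.0, 284.0], [585.0, 286.0]]
```

Prism is within 2 mm of the bed centre and at floor height; the dial is at click 4, so it needs 60° more clockwise. Descending onto the dial.

```bash
python3 -m handwheel '[[-1,-2,-40,0,0,0,1],[0,0,-40,0,0,0,1],[0,0,-40,0,0,0,1],[0,0,-20,0,0,0,1],[0,0,-10,0,0,0,1],[0,0,-5,0,0,0,1],[0,0,0,0,0,0,1],[0,0,0,0,0,0,1],[0,0,0,0,0,0,0.5],[0,0,0,0,0,0,0.35]]' 30
python3 -m handwheel '[[0,0,0,0,0,0,0.2],[0,0,0,0,0,0,0.1],[0,0,0,0,0,0,0],[0,0,0,0,0,0,0],[0,0,0,0,0,0,0],[0,0,0,0,0,0,0],[0,0,0,0,0,0,0],[0,0,0,0,0,0,0],[0,0,0,0,0,0,0],[0,0,0,0,0,0,0]]' 50
```

```text
t: 12.9
tcp_pos: [0.4764, -0.2291, 0.0772]
tool_rot: [0.567, 0.824, -0.0, 0.0]
force: [-0.6, 0.7, -0.6]
finger_gap: 0.603
gripper_force: 0.0
t: 14.15
tcp_pos: [0.4757, -0.2291, 0.0771]
tool_rot: [0.566, 0.824, -0.0, -0.0]
force: [-4.2, -2.6, 5.7]
finger_gap: 0.178
gripper_force: 49.4
```

```bash
python3 -m handwheel '[[0,0,0,0,0,-6.5,0],[0,0,0,0,0,-7,0],[0,0,0,0,0,-7,0],[0,0,0,0,0,-7,0],[0,0,0,0,0,-7,0],[0,0,0,0,0,-7,0],[0,0,0,0,0,-7,0],[0,0,0,0,0,-7,0],[0,0,0,0,0,-4.5,0],[0,0,0,0,0,0,0]]' 50
```

```text
t: 15.4
tcp_pos: [0.4765, -0.2293, 0.0771]
tool_rot: [0.902, 0.431, 0.0, 0.0]
force: [-3.1, -2.4, 4.5]
finger_gap: 0.174
gripper_force: 49.2
```

```bash
python3 -m handwheel '[[0,0,0,0,0,0,0],[0,0,0,0,0,0,0.25],[0,0,0,0,0,0,0.4],[0,0,0,0,0,0,0.7],[0,0,0,0,0,0,0.9],[0,0,0,0,0,0,0.9],[0,0,20,0,0,0,0.9],[0,0,40,0,0,0,0.9],[0,0,50,0,0,0,0.5],[0,0,40,0,0,0,0]]'
python3 -m handwheel '[[-40,0,0,0,0,-9,0],[-40,0,0,0,0,-9,0],[-40,0,0,0,0,-9,0],[0,-40,0,0,0,-9,0],[0,-40,0,0,0,0,0],[0,-40,0,0,0,0,0],[0,0,0,0,0,0,0],[0,0,0,0,0,0,0],[0,0,0,0,0,0,0],[0,0,0,0,0,0,0]]'
python3 - <<'E'
from h import *
im=manip.snapshot("top")[:,:,::-1]
a=cv2.resize(im[165:229,285:365],(400,320),interpolation=cv2.INTER_CUBIC)
im=manip.snapshot("scene")[:,:,::-1]
b=cv2.resize(im[165:229,125:205],(400,320),interpolation=cv2.INTER_CUBIC)
cv2.imwrite("pics/dial.png",np.hstack([a,b]))
E
```

```text
t: 16.65
tcp_pos: [0.4763, -0.229, 0.2287]
tool_rot: [0.903, 0.43, 0.0, 0.001]
force: [0.5, -0.5, -0.1]
finger_gap: 0.486
gripper_force: 0.0
t: 17.9
tcp_pos: [0.3562, -0.3479, 0.2269]
tool_rot: [0.991, 0.131, -0.0, -0.0]
force: [0.8, 0.5, 0.5]
finger_gap: -0.001
gripper_force: 0.0
```

View pics/dial.png

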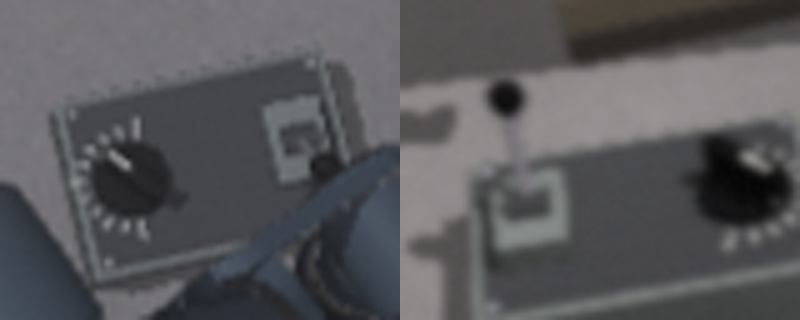

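The pointer line runs from (128,170) to (111,152) in the left crop, and the lever is still off with its ball at (322,165).

Run:
```python
from h import *
a=np.radians(11.3);c=np.array((.4894,-.2974));R=np.array([[np.cos(a),np.sin(a)],[-np.sin(a),np.cos(a)]])
P=at('top',crop([(128,170),(111,152)],5,(285,165)),.102)[:,:2]
l=((P-c)@R.T)*1000;print(l.round(1))
for p in (l[1]-l[0],l[1]-(0,70)): print(np.degrees(np.arctan2(p[1],-p[0])))
w=lambda x,y:(c+R.T@[x,y]).round(4)
print('start',w(-.085,-.075),'ball',w(-.035,-.075),'end',w(.018,-.075))
```

```text
[[ 5.  74.5]
 [23.2 84.7]]
150.57499817894882
147.60803332166716
start [ 0.4207 -0.3876] ball [ 0.4698 -0.3778] end [ 0.5217 -0.3674]
```

The rough reading is 148–150°, between 140 (click 7) and 160 (click 8), so I need a sub-pixel measurement, calibrated against the first picture.

Run:
```python
from h import *
a=np.radians(11.3);c=np.array((.4894,-.2974));R=np.array([[np.cos(a),np.sin(a)],[-np.sin(a),np.cos(a)]])
ims={'before':cv2.imread('pics/topraw.png'),'now':manip.snapshot('top')[:,:,::-1]}
outs=[]
for k,im in ims.items():
    g=im.astype(np.float32).mean(2)
    def polar(z,r0,r1):
        th=np.arange(-20,221,1.);r=np.arange(r0,r1,.001)
        T,Rr=np.meshgrid(np.radians(th),r)
        xy=np.stack([-np.cos(T)*Rr,.07+np.sin(T)*Rr],-1)@R+c
        uv=proj('top',np.concatenate([xy,np.full(xy.shape[:2]+(1,),z)],-1)).reshape(xy.shape).astype(np.float32)
        return th,cv2.remap(g,uv[...,0],uv[...,1],cv2.INTER_LINEAR).mean(0)
    th,p=polar(.102,.012,.028); w=np.clip(p-np.median(p)-.4*(p.max()-np.median(p)),0,None); print(k,'pointer',(w*th).sum()/w.sum(),'peak',th[p.argmax()])
    th,m=polar(.061,.040,.048); print(' marks',[int(th[i]) for i in range(1,len(m)-1) if m[i]>m[i-1] and m[i]>=m[i+1] and m[i]>m.mean()])
im=ims['now'];cv2.imwrite('pics/dial2.png',cv2.resize(im[180:220,292:342],(800,640),interpolation=cv2.INTER_CUBIC)[:600])
```

```text
before pointer 86.67984405662114 peak 87.0
 marks [-1, 17, 41, 63, 84, 103, 125, 143, 163, 181, 203]
now pointer 147.3866166726904 peak 147.0
 marks [-1, 17, 41, 63, 84, 103, 125, 143, 163, 181, 203]
```

View pics/dial2.png

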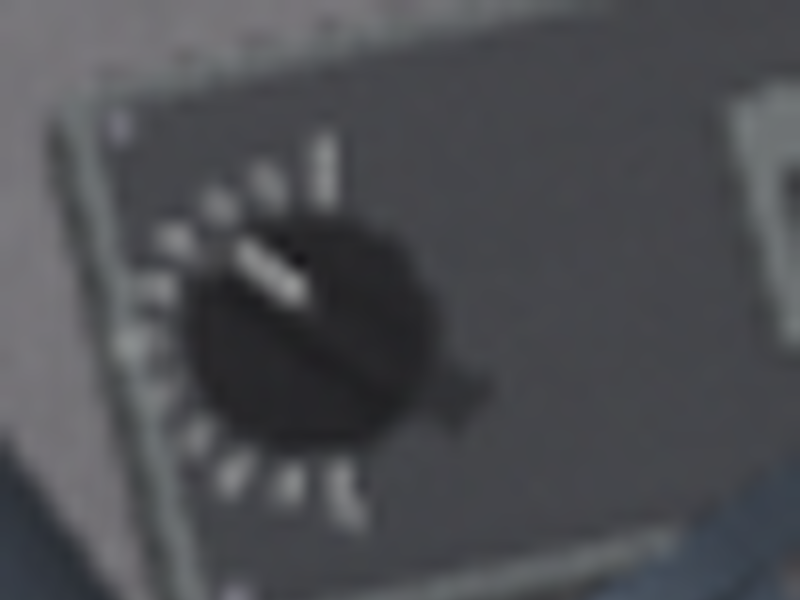

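The pointer reads 147°, against mark 7 at 143° and mark 8 at 163°. It has moved 60.7° from click 4, so it rests at click 7. Next, the lever: lower the shut fingers on the robot's side of the ball.

```bash
python3 -m handwheel '[[30,-20,0,0,0,-3.7,0],[34.5,-19.7,0,0,0,0,0],[0,0,-30,0,0,0,0],[0,0,-40,0,0,0,0],[0,0,-29,0,0,0,0],[0,0,0,0,0,0,0],[0,0,0,0,0,0,0],[0,0,0,0,0,0,0],[0,0,0,0,0,0,0],[0,0,0,0,0,0,0]]'
```

```text
t: 19.3
tcp_pos: [0.4209, -0.3889, 0.1285]
tool_rot: [0.995, 0.098, 0.0, 0.001]
force: [-0.2, -0.9, 0.4]
finger_gap: -0.003
gripper_force: 0.0
```

```bash
python3 -m handwheel '[[10,2.1,0,0,0,0,0],[10,2.1,0,0,0,0,0],[10,2.1,0,0,0,0,0],[10,2.1,0,0,0,0,0],[10,2.1,0,0,0,0,0],[10,2.1,0,0,0,0,0],[10,2.1,0,0,0,0,0],[10,2.1,0,0,0,0,0],[5,1,0,0,0,0,0],[0,0,0,0,0,0,0]]'
python3 -m handwheel '[[5,1,0,0,0,0,0],[4,0.8,0,0,0,0,0],[2,0.4,0,0,0,0,0],[2,0.4,0,0,0,0,0],[0,0,0,0,0,0,0],[0,0,0,0,0,0,0],[0,0,0,0,0,0,0],[0,0,0,0,0,0,0],[0,0,0,0,0,0,0],[0,0,0,0,0,0,0]]'
python3 - <<'E'
from h import *
im=manip.snapshot("scene")[:,:,::-1]
cv2.imwrite("pics/l1.png",im)
E
```

```text
t: 20.55
tcp_pos: [0.5062, -0.3706, 0.1277]
tool_rot: [0.995, 0.098, 0.0, -0.0]
force: [1.1, 0.9, -1.0]
finger_gap: -0.003
gripper_force: 0.0
t: 21.8
tcp_pos: [0.514, -0.369, 0.1275]
tool_rot: [0.995, 0.099, -0.005, -0.001]
force: [-11.7, -3.2, 1.9]
finger_gap: -0.002
gripper_force: 6.0
```

A 12 N reaction with motion halted shows the lever is at its stop. Backing off.

```bash
python3 -m handwheel '[[-20,-4,0,0,0,0,0],[-30,-6,0,0,0,0,0],[-40,-8,0,0,0,0,0],[-30,-6,0,0,0,0,0],[-20,0,20,0,0,0,0],[0,-40,50,0,0,0,0],[0,-40,40,0,0,0,0],[0,-40,0,0,0,0,0],[0,-40,0,0,0,0,0],[0,0,0,0,0,0,0]]'
python3 - <<'E'
from h import *
im=manip.snapshot("top")[:,:,::-1]
a=cv2.resize(im[165:229,170:365],(780,256),interpolation=cv2.INTER_CUBIC)
im=manip.snapshot("scene")[:,:,::-1]
b=cv2.resize(im[155:239,105:383],(780,236),interpolation=cv2.INTER_CUBIC)
cv2.imwrite("pics/final.png",np.vstack([a,b]))
E
```

```text
t: 23.1
tcp_pos: [0.3782, -0.5544, 0.2366]
tool_rot: [0.995, 0.097, 0.001, 0.002]
force: [0.4, 0.7, 0.4]
finger_gap: 0.004
gripper_force: 0.0
```

View pics/final.png

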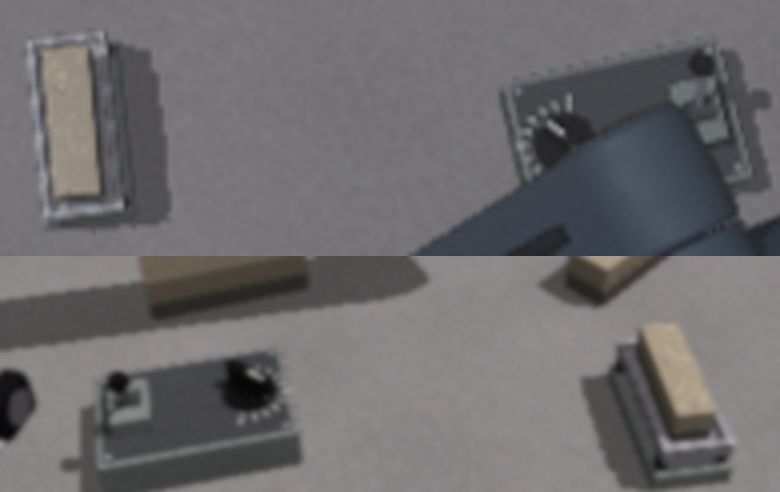

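The prism sits in the bed at (72,120), the dial is unchanged at (555,130), and the lever ball is now on the far side at (702,63). I'll check the ball position and hand in if it is over.

Run:
```python
from h import *
a=np.radians(11.3);c=np.array((.4894,-.2974));R=np.array([[np.cos(a),np.sin(a)],[-np.sin(a),np.cos(a)]])
l=R@(at('top',crop([(702,63)],4,(170,165)),.152)[0,:2]-c)*1000; print(l.round(1))
if l[0]>32: print(manip.sign_off())
```

```text
[ 40.1 -77.5]
the job is handed in; nothing more can be done
None
```

The job is handed in, with no verdict returned: the prism lies flat in the bed about 2 mm off centre, the dial rests at click seven, the lever was then thrown to its far stop, and the gripper is clear; I did not re-measure the slab, cup, tape measure and hammer at the end.

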